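# Screw down the lid's knob and lift the lid off the peg bucket

### The job

The white screw-knob on the blue lid of the peg bucket has come loose: push it all the way down and, keeping it down, turn it clockwise (seen from above) as far as it goes, about a quarter turn, while the lid sits on the bucket. Then lift the lid by the knob about 10 cm above the bucket and finish while still holding it there in the gripper, straight over the bucket, level and still, touching nothing else. Keep the lid from tipping on the way and leave the other things on the worktop where they are.

Things in the scene. Friction and masses are not known exactly. Their poses are not given: they have to be found in the camera images.
- lid: round blue bucket lid, 270 mm diameter, 8 mm thick, loose, about 0.35 kg with its knob; origin at the centre of its flat underside, which rests on the bucket's rim (z = 0.120) at the start; z axis up. A plug of 210 mm diameter reaches 8 mm down into the bucket. The knob stands at its centre.
- bucket: low round beige bucket of clothes pegs, fixed to the worktop, 244 mm diameter at the rim, 120 mm tall, wall 5 mm; origin at the centre of its base.
- knob_grip (a point): the point to grip on the white knob: at the centre of its bar grip, 40 mm above the lid's top face before it is pushed. The bar is 50 mm long (along this point's x), 18 mm thick (along its y: pinch it across this) and 34 mm tall, from 18 mm below this point up to 16 mm above it. The point moves and turns with the knob; z up.
- knob_push (a joint): how far the knob is pushed down into the lid, m: 0 raised, 0.010 fully down. A spring of 2 to 4 N pushes it up; it stops firmly at 0.010. Once turned it stays down at about 0.007 by itself, also when the lid hangs from it.
- knob_turn (a joint): turn of the knob in the lid, rad, growing clockwise seen from above: 0 loose, 1.4 at its firm end stop. Beyond about 0.2 it turns only while fully pushed down. Turning takes about 0.1 N m and the knob then stays where it is left; turned harder against a stop, it turns the whole lid on the bucket.
- jar: glass jar with a steel cap, 72 mm wide, 110 mm tall; loose, leave alone; origin at the centre of its underside
- softener: white bottle with a blue cap, 72 mm wide, 200 mm tall; loose, leave alone; origin at the centre of its underside
- starch: green spray can, 64 mm wide, 160 mm tall; loose, leave alone; origin at the centre of its underside
- brush: stiff orange scrubbing brush, 160 x 55 x 62 mm, bristles down; loose, leave alone; origin at the centre of its underside
- roller: chrome lint roller lying down, 250 mm long, 44 mm thick; loose, leave alone; origin at the centre of its underside
- soap: bar of soap on a white dish, 120 x 85 x 38 mm; loose, leave alone; origin at the centre of its underside
Mind the look-alikes: they are no part of the job. What is shaped like the bucket but yellow is not meant.

How it is judged:
By the outcome, as a careful person would: the job done as asked, in the order asked, and still so for the second after the job is handed in, while the arm keeps its last pose, push and grip.
It also fails if it takes over 35 s, if anything falls off the work surface, if the arm or the gripper's body presses on something with over 40 N, if the wrist force passes 120 N, or if a joint passes its speed limit or range.

### The arm

A 6-joint arm with a two-finger parallel gripper is mounted at the origin on the work surface. World frame = base frame: x ahead of the robot, y to its left, z up, the work surface at z = 0. Lengths are in m, angles in rad, forces in N, time in s.
With the tool pointing down it reaches from about 0.3 to 0.95 m from the base axis. Payload 3.1 kg.
Tool frame: the origin (TCP) lies at the very end of the fingers, on their centre line; the grasp point (between the pads) lies r.hold_point_z behind it (r.hold_point_z is the distance from the TCP to the grasp point, in m); z points along the fingers, y is the line along which they close (so a half turn about z gives the same grasp; the last joint's range is limited). The gripper opens to 85 mm and grips with 20 to 120 N. Pads are 22 mm wide; open, the fingers measure 114 mm over their backs; the gripper's body (76 mm by 85 mm) begins 54 mm behind the grasp point. The pads swing forward as they close: fully open they stand 13 mm farther back than shut.
Start: joints at [-1.231, 0.308, 1.634, -0, 1.2, -0.07], TCP at [0.249, -0.573, 0.231] pointing down, gripper open.
Joint ranges: [-3.06, 3.06], [-0.79, 1.96], [0.05, 2.63], [-1.19, 4.34], [0.05, 2.64], [-2.94, 2.94]. Speed limits (rad/s): [2.79, 2.79, 3.14, 3.14, 3.14, 3.14].

### API

Orientations are given as a unit quaternion [w, x, y, z].
In Python, from plant import r gives the robot as it stands.
- The arm moves only by the shell command python3 -m creep 'ROWS' [FORCE]. ROWS is JSON, a list of rows, each a list of 5 numbers: the shift along the tool's x, y, z in m, then the turn about the tool's z in rad, then the gripper's target within -1 to 1 (shut at 1, half-way at 0, fully open at -1). A call has 1 to 10 rows; each row is the pose to reach, as a shift and turn from the pose commanded when the call began, along the tool's axes at that moment; what a row does not reach only later rows make up. A row lasts 1/12 s, in which the tool goes at most 41.7 mm and 7.16 degrees, less where a joint would pass 70% of its speed; a pose out of reach is approached as far as the arm can. A call with a gripper value outside its range is refused whole. The fingers move at their own pace and stop on an object; FORCE is the grip in N (left out, the last holds). Time passes only in rows, so rows that repeat a pose let the fingers close. It gives the time, the measured TCP pose, the force, the opening and the grip force at its end, in the units of the state.
- r.read_state(): the state, without advancing time (a new reading comes with each control period).
- r.read_camera(name): name is "scene" or "top"; returns a dict with "image" (384x512x3 uint8, red, green, blue), "fx", "fy", "cx", "cy" (pixels), "R" (3x3) and "t" (3): a world point X has camera coordinates R X + t. Camera axes: x right, y down, z forward; pixel columns grow to the right and rows downward; lengths in m; the calibration is good to about 2 mm. A picture is of the moment at which its call begins. There is no depth.
- r.finish_job(): hands the job in; it is judged then, once.
The state is a dict: "t": time; "joint_positions": joint angles; "joint_velocities": joint speeds; "tau": joint torques, N m; "eef_pos": TCP position; "eef_rot": TCP orientation; "ft_force": force on the tool from outside, world axes, zero at the start; "wrist_torque": the same for the moment, N m; "width": finger opening in m; "grasp_force": force on a finger pad.
Only numpy, scipy, OpenCV 4.12 (cv2) and the standard library are available. Lean on these libraries where they do the work, as an engineer would, in place of code of your own. Each camera call takes 0.05 s, during which the arm holds its last target. There are 200 camera calls.

## Working session

There is one attempt and no reset: what is moved stays moved. The work goes in short steps, Python scripts to look and compute and a shell command to move; the robot and the scene stay as the last step left them, time stands still between calls to the robot, and variables do not carry over. Pictures are saved under pics/ and viewed, at most 10 in all, crops included, and the job is handed in when it is done.

```bash
mkdir -p pics; python3 - <<'E'
from plant import r
import cv2,numpy as np
for n in("top","scene"):
    c=r.read_camera(n);cv2.imwrite(f"pics/{n}0.png",c["image"][:,:,::-1]);print(n,c["fx"],c["cx"],c["cy"],np.round(c["R"],4).tolist(),np.round(c["t"],4))
s=r.read_state();print(s["t"],s["eef_pos"],s["eef_rot"],s["ft_force"],s["width"],r.hold_point_z)
E
```

```text
top 437.95712332844414 258.0974480486819 195.15406476469974 [[-0.0093, -0.9999, 0.0061], [-0.9903, 0.0084, -0.1387], [0.1386, -0.0073, -0.9903]] [0.0068 0.4977 1.6108]
scene 397.9816071128249 255.20457352785408 186.00566926482364 [[0.8822, 0.4709, -0.0032], [0.3142, -0.5937, -0.7408], [-0.3508, 0.6525, -0.6717]] [-0.4323 -0.0678  1.5968]
0.1 [ 0.24875353 -0.57254792  0.23016035] [-1.03241774e-03  9.79077710e-01  2.03484040e-01 -1.35577874e-04] [0.04402189 0.16764965 0.73104065] 0.0848081020754478 0.0187
```

View pics/top0.png

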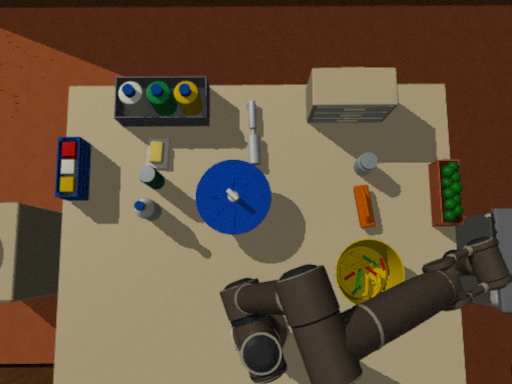

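View pics/scene0.png

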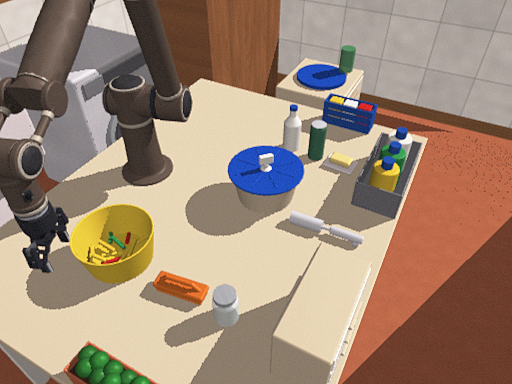

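The top view shows the blue lid with the white knob at about (233,196). Scene view has two candidates: a lid at (266,170) on the beige bucket, and a lid at (322,76) on the side cabinet with a dark thing on it. The first is the one meant, since it has a white knob and sits on the beige bucket; the yellow bucket at (113,243) is not. I'll confirm in a crop and measure.

```bash
cat > h.py <<'E'
import cv2,numpy as np
from plant import r
def ray(c,u,v,z):
    d=c["R"].T@np.array([(u-c["cx"])/c["fx"],(v-c["cy"])/c["fy"],1]);o=-c["R"].T@c["t"]
    return o+d*(z-o[2])/d[2]
def blob(m,n=1):
    k,l,s,_=cv2.connectedComponentsWithStats(m.astype(np.uint8)*255)
    return l==1+np.argmax(s[1:,4])
def lid(c,box,z=0.128):
    x0,y0,x1,y1=box;im=c["image"].astype(int);w=np.zeros(im.shape[:2],bool);w[y0:y1,x0:x1]=1
    m=blob(w&(im[...,2]>im[...,0]+50)&(im[...,2]>90))
    k=max(cv2.findContours(m.astype(np.uint8),0,1)[0],key=cv2.contourArea)
    P=np.array([ray(c,u,v,z)[:2] for u,v in cv2.convexHull(k)[:,0]])
    (x,y),R=cv2.minEnclosingCircle(P.astype(np.float32)*1000);return x/1000,y/1000,R
def knob(c,box,z):
    x0,y0,x1,y1=box;im=c["image"].astype(int);w=np.zeros(im.shape[:2],bool);w[y0:y1,x0:x1]=1
    m=blob(w&(im.min(2)>110)&(im.max(2)-im.min(2)<60))
    v,u=np.nonzero(m);P=np.array([ray(c,a,b,z)[:2] for a,b in zip(u,v)])
    q=P.mean(0);e,V=np.linalg.eigh(np.cov((P-q).T));return len(u),q,np.degrees(np.arctan2(V[1,1],V[0,1]))%180,np.sqrt(12*e)
E
python3 - <<'E'
from h import *
t=r.read_camera("top");s=r.read_camera("scene")
print(lid(t,(180,145,285,245)),lid(s,(220,140,310,205)))
for z in(.17,.184):print(knob(t,(215,180,250,212),z),knob(s,(250,145,282,182),z))
a=cv2.resize(t["image"][176:216,208:258],(400,320),interpolation=cv2.INTER_CUBIC)
b=cv2.resize(s["image"][140:180,241:291],(400,320),interpolation=cv2.INTER_CUBIC)
cv2.imwrite("pics/crop1.png",np.hstack([a,b])[:,:,::-1])
E
```

```text
(0.48238027954101564, 0.09245305633544922, 133.9608917236328) (0.4857608642578125, 0.08815267181396484, 135.49880981445312)
(97, array([0.48114682, 0.09426898]), np.float64(40.893628169756), array([0.028524  , 0.04264956])) (212, array([0.49202742, 0.07534939]), np.float64(112.61369296209915), array([0.04285444, 0.09575679]))
(97, array([0.47916561, 0.09352074]), np.float64(40.89362816975597), array([0.02825675, 0.04224996])) (212, array([0.49977249, 0.05965448]), np.float64(112.61369296209912), array([0.04214941, 0.09418142]))
```

View pics/crop1.png

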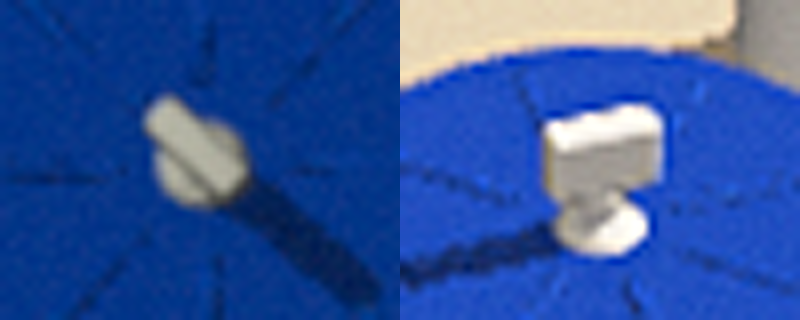

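The crop confirms the target: a white bar knob on a round collar on the blue lid. In the top view the bar's top face runs from about (228.6,189.4) to (237.4,198.9).

```bash
python3 - <<'E'
from h import *
from scipy.spatial.transform import Rotation as Ro
t=r.read_camera("top");s=r.read_camera("scene")
f=lambda c,p,o:ray(c,p[0]/8+o[0]-.4,p[1]/8+o[1]-.4,.184)[:2]
for c,o,ps in((t,(208,176),[(178,97),(248,167),(148,125),(217,197)]),(s,(191,140),[(547,130),(655,108),(556,150),(662,122)])):
    P=[f(c,p,o) for p in ps];print(np.mean(P,0),[np.degrees(np.arctan2(*(P[j]-P[i])[::-1]))%180 for i,j in((0,1),(2,3))])
q=r.read_state();R=Ro.from_quat(q["eef_rot"],scalar_first=True).as_matrix();print(np.round(R,4).tolist())
X=np.array([.4825,.092,.215]);print("shift tool",R.T@(X-q["eef_pos"]),"tool y yaw",np.degrees(np.arctan2(R[1,1],R[0,1])))
E
```

```text
[0.48191575 0.09142349] [np.float64(44.393757516752515), np.float64(43.24946229316299)]
[0.48603012 0.08894417] [np.float64(46.15295467115905), np.float64(50.88710922073755)]
[[0.9172, 0.3984, -0.0003], [0.3984, -0.9172, 0.0008], [0.0001, -0.0008, -1.0]]
shift tool [ 0.47920659 -0.51684906  0.01628338] tool y yaw -66.51992688952814
```

```bash
python3 -m creep '[[0.02,-0.021,0,0,-1],[0.05,-0.054,0,0,-1],[0.08,-0.086,0,0,-1],[0.107,-0.115,0,0,-1],[0.133,-0.143,0,0,-1],[0.16,-0.172,0,0,-1],[0.187,-0.2,0,0,-1],[0.213,-0.229,0,0,-1],[0.24,-0.258,0,0,-1],[0.24,-0.258,0,0,-1]]' 40
python3 -m creep '[[0.02,-0.021,0,0,-1],[0.05,-0.054,0,0,-1],[0.08,-0.086,0,-0.1,-1],[0.107,-0.115,0,-0.2,-1],[0.133,-0.143,0,-0.3,-1],[0.16,-0.172,0,-0.367,-1],[0.187,-0.2,0,-0.367,-1],[0.213,-0.229,0,-0.367,-1],[0.24,-0.258,0,-0.367,-1],[0.24,-0.258,0,-0.367,-1]]'
cat >> h.py <<'E'
from scipy.spatial.transform import Rotation as Ro
def where():
    q=r.read_state();R=Ro.from_quat(q["eef_rot"],scalar_first=True).as_matrix()
    print(round(q["t"],2),np.round(q["eef_pos"],4),"yaw y",np.degrees(np.arctan2(R[1,1],R[0,1])).round(2),"F",np.round(q["ft_force"],1),"M",np.round(q["wrist_torque"],2),"w",round(q["width"],4),q["grasp_force"],"j",np.round(q["joint_positions"],2));return q,R
E
python3 - <<'E'
from h import *
q,R=where();print(R.T@(np.array([.4835,.091,.2])-q["eef_pos"]),np.round(R,3).tolist())
t=r.read_camera("top");s=r.read_camera("scene")
a=cv2.resize(t["image"][151:241,183:283],(400,360),interpolation=cv2.INTER_CUBIC)
b=cv2.resize(s["image"][110:200,216:316],(400,360),interpolation=cv2.INTER_CUBIC)
cv2.imwrite("pics/c2.png",np.hstack([a,b])[:,:,::-1])
E
```

```text
t: 1.13
eef_pos: [0.3674, -0.235, 0.231]
eef_rot: [-0.002, 0.978, 0.206, 0.001]
ft_force: [0.1, -0.1, 0.0]
width: 0.0852
grasp_force: 0.0
t: 1.97
eef_pos: [0.4859, 0.0968, 0.2319]
eef_rot: [-0.001, 0.924, 0.381, 0.002]
ft_force: [-0.3, -0.5, -0.1]
width: 0.0855
grasp_force: 0.0
1.97 [0.4859 0.0968 0.2319] yaw y -45.18 F [-0.3 -0.5 -0.1] M [-0.02 -0.03  0.05] w 0.0855 0.0 j [0.11 0.05 1.93 0.   1.15 0.89]
[-0.00596808  0.00243554  0.03188137] [[0.709, 0.705, 0.003], [0.705, -0.709, 0.004], [0.005, -0.0, -1.0]]
```

View pics/c2.png

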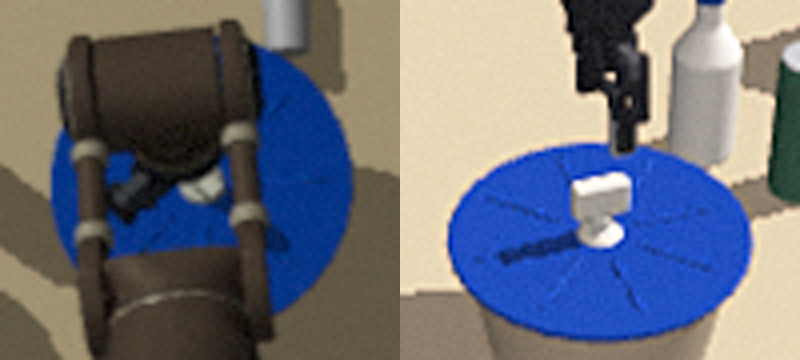

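The fingers straddle the knob, with the knob seen between them at crop (205,185) in the top view. Next: fine shift, then descend.

```bash
python3 -m creep '[[-0.003,0.001,0.005,0,-1],[-0.006,0.0025,0.015,0,-1],[-0.006,0.0025,0.025,0,-1],[-0.006,0.0025,0.03,0,-1],[-0.006,0.0025,0.03,0,-1],[-0.006,0.0025,0.03,0,-1]]' 60
python3 - <<'E'
from h import *
q,R=where();print(R.T@(np.array([.4835,.091,.156])-q["eef_pos"]))
E
```

```text
t: 2.57
eef_pos: [0.4805, 0.0845, 0.2004]
eef_rot: [-0.0, 0.926, 0.378, -0.001]
ft_force: [0.2, 0.2, 0.1]
width: 0.086
grasp_force: 0.0
2.57 [0.4805 0.0845 0.2004] yaw y -45.57 F [0.2 0.2 0.1] M [-0.03  0.01  0.02] w 0.086 0.0 j [0.08 0.08 1.98 0.   1.09 0.88]
[ 0.00674446 -0.00248395  0.04442967]
```

```bash
python3 -m creep '[[0.004,-0.0015,0.0,0,-1],[0.0065,-0.0025,0.005,0,-1],[0.0065,-0.0025,0.015,0,-1],[0.0065,-0.0025,0.025,0,-1],[0.0065,-0.0025,0.035,0,-1],[0.0065,-0.0025,0.044,0,-1],[0.0065,-0.0025,0.044,0,-1],[0.0065,-0.0025,0.044,0,-1]]' 60
python3 - <<'E'
from h import *
q,R=where()
t=r.read_camera("top");s=r.read_camera("scene")
a=cv2.resize(t["image"][161:231,193:273],(400,350),interpolation=cv2.INTER_CUBIC)
b=cv2.resize(s["image"][125:195,226:306],(400,350),interpolation=cv2.INTER_CUBIC)
cv2.imwrite("pics/c3.png",np.hstack([a,b])[:,:,::-1])
E
```

```text
t: 3.23
eef_pos: [0.4831, 0.0915, 0.156]
eef_rot: [-0.0, 0.926, 0.379, -0.001]
ft_force: [0.9, -0.7, 0.3]
width: 0.0854
grasp_force: 0.0
3.23 [0.4831 0.0915 0.156 ] yaw y -45.49 F [ 0.9 -0.7  0.3] M [ 0.04 -0.01 -0.01] w 0.0854 0.0 j [ 0.1   0.14  2.   -0.    1.    0.89]
```

View pics/c3.png

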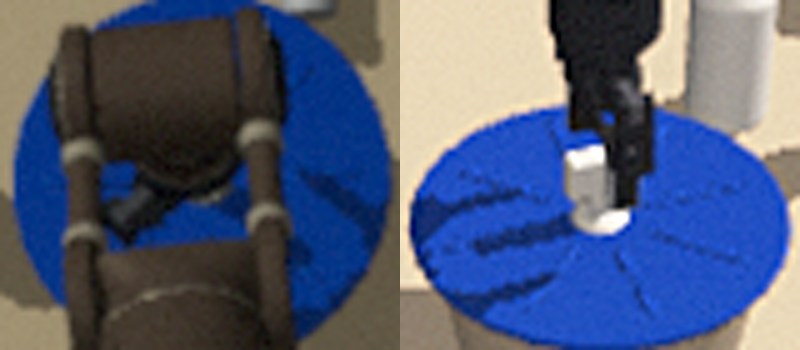

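The near finger stands in front of the bar at crop right (625,165), centred on it, so the bar is straddled. Closing now.

```bash
python3 -m creep '[[0,0,0,0,0.2],[0,0,0,0,0.4],[0,0,0,0,0.6],[0,0,0,0,0.8],[0,0,0,0,1],[0,0,0,0,1],[0,0,0,0,1],[0,0,0,0,1],[0,0,0,0,1],[0,0,0,0,1]]' 60
python3 -c 'from h import *;where()'
```

```text
t: 4.17
eef_pos: [0.4841, 0.0918, 0.1575]
eef_rot: [-0.0, 0.926, 0.379, 0.0]
ft_force: [-0.6, 0.6, 2.1]
width: 0.0171
grasp_force: 61.9
4.17 [0.4841 0.0918 0.1575] yaw y -45.49 F [-0.6  0.6  2.1] M [0.19 0.07 0.02] w 0.0171 61.86501860618591 j [0.1  0.14 2.   0.   1.   0.89]
```

```bash
python3 -m creep '[[0,0,0.002,0,1],[0,0,0.004,0,1],[0,0,0.006,0,1],[0,0,0.008,0,1],[0,0,0.010,0,1],[0,0,0.011,0,1],[0,0,0.011,0,1]]' 60
python3 -c 'from h import *;where()'
```

```text
t: 4.75
eef_pos: [0.4842, 0.0917, 0.1475]
eef_rot: [-0.0, 0.926, 0.379, -0.0]
ft_force: [-4.2, 1.5, 11.2]
width: 0.0168
grasp_force: 63.3
4.75 [0.4842 0.0917 0.1475] yaw y -45.5 F [-4.2  1.5 11.2] M [0.19 0.72 0.02] w 0.0168 63.349725008010864 j [0.1  0.16 2.01 0.   0.98 0.89]
```

```bash
python3 -m creep '[[0,0,0.001,0,1],[0,0,0.001,0.05,1],[0,0,0.001,0.12,1],[0,0,0.001,0.2,1],[0,0,0.001,0.28,1],[0,0,0.001,0.36,1],[0,0,0.001,0.44,1],[0,0,0.001,0.52,1],[0,0,0.001,0.6,1],[0,0,0.001,0.6,1]]' 60
python3 -c 'from h import *;where()'
```

```text
t: 5.58
eef_pos: [0.4846, 0.0911, 0.1475]
eef_rot: [0.001, 0.996, 0.087, 0.0]
ft_force: [-5.0, -1.6, 14.3]
width: 0.0168
grasp_force: 63.8
5.58 [0.4846 0.0911 0.1475] yaw y -80.0 F [-5.  -1.6 14.3] M [-0.22  0.94 -0.01] w 0.0168 63.769065141677856 j [ 0.1   0.16  2.01 -0.    0.97  1.5 ]
```

```bash
python3 -m creep '[[0,0,0.0,0.08,1],[0,0,0.0,0.16,1],[0,0,0.0,0.25,1],[0,0,0.0,0.34,1],[0,0,0.0,0.43,1],[0,0,0.0,0.52,1],[0,0,0.0,0.60,1],[0,0,0.0,0.68,1],[0,0,0.0,0.75,1],[0,0,0.0,0.75,1]]' 60
python3 -c 'from h import *;where()'
python3 -m creep '[[0,0,0.0,0.02,1],[0,0,0.0,0.04,1],[0,0,0.0,0.05,1],[0,0,0,0.05,1]]' 60
python3 -c 'from h import *;where()'
```

```text
t: 6.42
eef_pos: [0.4844, 0.0902, 0.1475]
eef_rot: [0.002, 0.959, -0.283, 0.0]
ft_force: [-4.3, -3.7, 15.2]
width: 0.0172
grasp_force: 63.9
6.42 [0.4844 0.0902 0.1475] yaw y -122.92 F [-4.3 -3.7 15.2] M [-0.65  1.06 -0.01] w 0.0172 63.88561964035034 j [ 0.1   0.16  2.01 -0.    0.98  2.25]
t: 6.75
eef_pos: [0.4844, 0.0901, 0.1475]
eef_rot: [0.002, 0.952, -0.305, 0.0]
ft_force: [-5.2, -3.7, 16.3]
width: 0.0175
grasp_force: 64.6
6.75 [0.4844 0.0901 0.1475] yaw y -125.56 F [-5.2 -3.7 16.3] M [-0.62  1.    0.41] w 0.0175 64.59804654121399 j [ 0.1   0.16  2.01 -0.    0.98  2.29]
```

```bash
python3 -m creep '[[0,0,0.0,0.015,1],[0,0,0.0,0.03,1],[0,0,0.0,0.03,1],[0,0,0,0.03,1]]' 60
python3 - <<'E'
from h import *
where()
t=r.read_camera("top");s=r.read_camera("scene")
a=cv2.resize(t["image"][161:231,193:273],(400,350),interpolation=cv2.INTER_CUBIC)
b=cv2.resize(s["image"][125:195,226:306],(400,350),interpolation=cv2.INTER_CUBIC)
cv2.imwrite("pics/c4.png",np.hstack([a,b])[:,:,::-1])
E
```

```text
t: 7.08
eef_pos: [0.4844, 0.0901, 0.1475]
eef_rot: [0.002, 0.948, -0.318, 0.001]
ft_force: [-6.0, -3.4, 15.1]
width: 0.0167
grasp_force: 67.1
7.08 [0.4844 0.0901 0.1475] yaw y -127.14 F [-6.  -3.4 15.1] M [-0.55  1.03  0.89] w 0.0167 67.13484764099121 j [ 0.1   0.16  2.01 -0.    0.98  2.32]
```

View pics/c4.png

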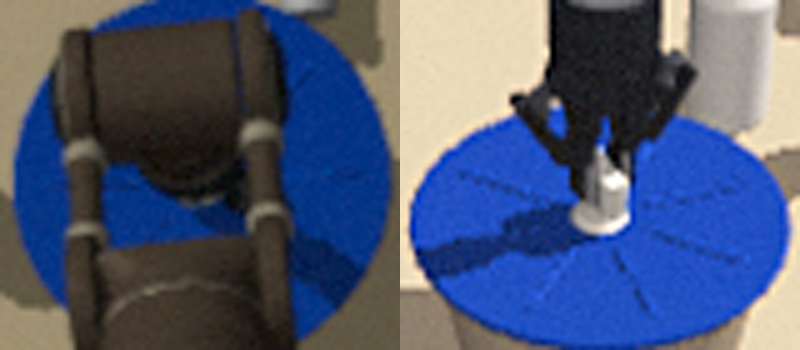

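Spokes on the lid are where they were and the torque rose to 0.9 N m with the bar turned about 80°, so the knob is at its stop and the lid did not turn. I'll ease off the twist and the push, grip harder and lift.

```bash
python3 -m creep '[[0,0,0,-0.015,1],[0,0,0,-0.035,1],[0,0,0,-0.035,1],[0,0,-0.001,-0.035,1],[0,0,-0.0025,-0.035,1],[0,0,-0.004,-0.035,1],[0,0,-0.006,-0.035,1],[0,0,-0.009,-0.035,1],[0,0,-0.012,-0.035,1],[0,0,-0.012,-0.035,1]]' 90
python3 -c 'from h import *;where()'
```

```text
t: 8.02
eef_pos: [0.4835, 0.0918, 0.1568]
eef_rot: [-0.0, 0.953, -0.304, -0.001]
ft_force: [0.9, -1.1, -3.5]
width: 0.0166
grasp_force: 87.7
8.02 [0.4835 0.0918 0.1568] yaw y -125.44 F [ 0.9 -1.1 -3.5] M [0.03 0.03 0.03] w 0.0166 87.65068888664246 j [0.1  0.14 2.   0.   1.   2.29]
```

```bash
python3 -m creep '[[0,0,-0.004,0,1],[0,0,-0.012,0,1],[0,0,-0.022,0,1],[0,0,-0.034,0,1],[0,0,-0.046,0,1],[0,0,-0.058,0,1],[0,0,-0.07,0,1],[0,0,-0.08,0,1],[0,0,-0.088,0,1],[0,0,-0.092,0,1]]' 90
python3 -m creep '[[0,0,-0.002,0,1],[0,0,-0.002,0,1],[0,0,-0.002,0,1],[0,0,-0.002,0,1],[0,0,-0.002,0,1]]' 90
python3 - <<'E'
from h import *
where()
t=r.read_camera("top");s=r.read_camera("scene")
cv2.imwrite("pics/s5.png",cv2.resize(s["image"][70:230,160:370],(798,608),interpolation=cv2.INTER_CUBIC)[:600,:,::-1])
cv2.imwrite("pics/t5.png",t["image"][:,:,::-1])
print(lid(s,(210,90,320,205),.228))
E
```

```text
t: 8.85
eef_pos: [0.4849, 0.0917, 0.2512]
eef_rot: [-0.001, 0.953, -0.304, 0.001]
ft_force: [-0.1, 0.1, -3.5]
width: 0.0167
grasp_force: 87.7
t: 9.27
eef_pos: [0.4835, 0.0915, 0.2505]
eef_rot: [0.0, 0.953, -0.304, -0.001]
ft_force: [-0.3, 0.9, -4.4]
width: 0.0165
grasp_force: 87.7
9.27 [0.4835 0.0915 0.2505] yaw y -125.42 F [-0.3  0.9 -4.4] M [ 0.1   0.   -0.02] w 0.0165 87.67037272453308 j [0.1  0.03 1.92 0.   1.19 2.29]
(0.4843932800292969, 0.08883892059326172, 136.80548095703125)
```

View pics/s5.png

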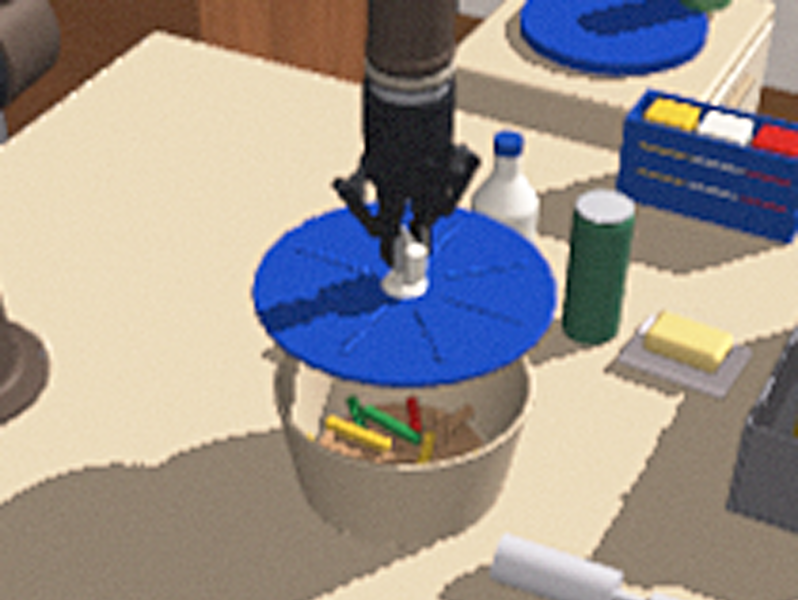

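View pics/t5.png

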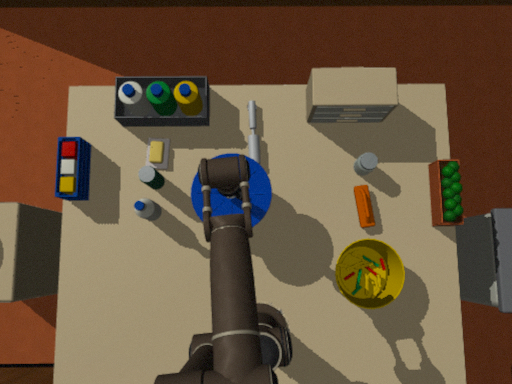

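Lid hangs level at crop (405,295) over the open bucket, whose rim spans crop (275..532, front 468); all other items are in their places. A last check of centring and level by comparing the edges.

```bash
python3 - <<'E'
from h import *
s=r.read_camera("scene");a=np.linspace(0,2*np.pi,720)
def proj(x,y,z,R):
    X=np.c_[x+R*np.cos(a),y+R*np.sin(a),0*a+z]@s["R"].T+s["t"];p=np.c_[s["fx"]*X[:,0]/X[:,2]+s["cx"],s["fy"]*X[:,1]/X[:,2]+s["cy"]]
    return np.round([*p.min(0),*p.max(0)],1)
im=s["image"].astype(int);w=np.zeros(im.shape[:2],bool);w[90:205,210:320]=1
m=blob(w&(im[...,2]>im[...,0]+50)&(im[...,2]>60));v,u=np.nonzero(m)
print("lid seen",u.min(),v.min(),u.max(),v.max())
for z in(.22,.228,.236):print(z,proj(.484,.091,z,.135),"under",proj(.484,.091,z-.008,.135)[3])
print("rim exp",proj(.484,.091,.12,.122),"seen",160+275/3.8,160+532/3.8,70+468/3.8)
where()
E
```

```text
lid seen 227 124 306 171
0.22 [226.  124.2 306.5 172.5] under 174.4
0.228 [225.8 122.3 306.7 170.5] under 172.5
0.236 [225.7 120.4 306.9 168.5] under 170.5
rim exp [231.2 148.6 300.4 193.1] seen 232.3684210526316 300.0 193.1578947368421
9.42 [0.4838 0.0916 0.2508] yaw y -125.42 F [ 0.7  0.  -4. ] M [ 0.02 -0.02  0.02] w 0.0164 87.67120599746704 j [0.1  0.03 1.92 0.   1.19 2.29]
```

```bash
python3 -m creep '[[0,0,0,0,1],[0,0,0,0,1],[0,0,0,0,1],[0,0,0,0,1],[0,0,0,0,1],[0,0,0,0,1]]' 90; python3 -c 'from h import *;where();print(r.finish_job())'
```

```text
t: 9.92
eef_pos: [0.484, 0.0916, 0.2513]
eef_rot: [-0.0, 0.953, -0.304, 0.0]
ft_force: [0.1, -0.3, -3.4]
width: 0.0167
grasp_force: 87.7
9.92 [0.484  0.0916 0.2513] yaw y -125.42 F [ 0.1 -0.3 -3.4] M [ 0.05 -0.01 -0.06] w 0.0167 87.66974687576294 j [0.1  0.03 1.92 0.   1.19 2.29]
the job is handed in; nothing more can be done
None
```

Job handed in at 9.9 s: I pushed the knob down, turned it about 80° clockwise to its stop without the lid turning, and the gripper is holding the lid level and still about 10 cm above the bucket, centred over it, with nothing else moved.

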